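Mount the microscope camera and lock its collar

TASK

Set the black camera upright on the raised port of the white microscope head, with its metal foot plate flat between the two guide rails (either way round) and the lock collar still open; lower it gently, do not drop it into place. Then swing the collar's orange lever clockwise, seen from above, until it points at the red mark, no farther, so that the collar's claws cover both ends of the foot plate, and let go. Leave the other things on the bench where they are.

Things in the scene. Friction and masses are not known exactly. Their poses are not given: they have to be found in the camera images.
- camera: Black camera, 0.2 to 0.42 kg. Origin: centre of its underside, z up. Aluminium foot plate 40 (x) x 80 (y) x 6 mm; neck 38 mm across up to z = 24; black box 74 (x) x 54 (y) mm from z = 24 to 68, grey panel on top. The plate's ends stick out 13 mm beyond the box along +y and -y. Starts standing on the bench. A half turn about z fits as well.
- head: White microscope head fixed to the bench, body 190 x 166 mm, flat deck 114 mm above the bench, two black eyepieces on its -x side (lower than the deck). Origin: on the bench below the collar's axis, z up. Its camera port, an upright round metal post, stands on the deck.
- seat (a point): Centre of the port's flat top (64 mm across, 130 mm above the bench), on the collar's axis; axes as the head's. Two steel guide rails 36 mm long lie along y; inner faces at x = -22.5 and 22.5 mm, straight for 4 mm, flaring outward up to 9 mm above the seat. The mounted camera's origin lies here, its y axis along this y (either way).
- collar (a joint): Dark lock collar captive round the port, 106 mm across. Angle in rad: 0 = open stop, growing clockwise seen from above; starts at 0 to 0.25, where its claws are clear of the plate going straight down. 1.4 = lever at the red mark, a claw over each end of the plate. Can overturn to a stop at 1.7. Stays where left; friction 0.12 N m.
- claw (a point): Inner end of one of the collar's two claws (half a turn apart), which moves with it, 34 mm from the axis, at the underside of the claw, 9 mm above the seat. Each claw is 20 mm wide, rises at the collar's rim (47 to 53 mm from the axis), tops out 14 mm above the seat and reaches inward to here.
- lever_tab (a point): Middle of the top of the lever's upright orange tab (moves with the collar), 88 mm from the collar's axis, 34 mm above the seat. The tab is 14 mm thick (tangentially) and 22 mm long (radially); its upper 37 mm stand free above the orange arm, 16 mm wide, that joins it to the collar. This point's x axis is not radial.
- lock_mark (a point): Middle of the red mark (20 mm long radially, 8 mm wide) on the head's deck, 114 mm from the collar's axis, just outside the tab's path. The lever is on the mark when it points from the collar's axis towards this point.
- eyepiece: spare eyepiece, a small black stepped cylinder 42 mm across and 62 mm tall, standing. Not part of the job. Origin: centre of its underside.
- specimen_jar: specimen jar with a red lid, 60 mm across, 75 mm tall, standing. Not part of the job. Origin: centre of its underside.
- slide_box: blue slide box, 100 x 85 x 35 mm, lying flat. Not part of the job. Origin: centre of its underside.
- oil_bottle: small amber immersion-oil bottle, 30 mm across, 70 mm tall, standing. Not part of the job. Origin: centre of its underside.
- dust_cap: grey dust cap, a shallow open cup 68 mm across and 18 mm high, lying on the bench. Not part of the job. Origin: centre of its underside.
- screwdriver: yellow-handled screwdriver, 160 mm long, lying flat, origin near the middle of its length. Not part of the job.

How it is judged:
On the way, in this order (a step that is already met when the one before it is completed fails the run):
1. the camera stands on the port's seat, between the guide rails, while the collar is still open (below 0.5 rad) (x of camera in the frame of seat between -0.005 and 0.005 m and y of camera in the frame of seat between -0.005 and 0.005 m and z of camera in the frame of seat between -0.003 and 0.003 m and angle between the y axis of camera and the y axis of seat, either way round below 0.17 rad and angle between camera's own z axis and vertical below 0.06 rad and value of joint collar below 0.5 rad), for 0.2 s.
2. the collar's lever is on the red mark (value of joint collar between 1.28 and 1.52 rad), for 0.2 s.
At the end, for the whole second after the job is handed in: The camera rests flat and upright on the seat (within 5 mm of its centre in x and y, 3 mm in height, 0.17 rad in yaw either way round, 0.06 rad in tilt), the collar stands at 1.4 rad, within 0.12 rad, and both are at rest (all of step 2 and x of camera in the frame of seat between -0.005 and 0.005 m and y of camera in the frame of seat between -0.005 and 0.005 m and z of camera in the frame of seat between -0.003 and 0.003 m and angle between the y axis of camera and the y axis of seat, either way round below 0.17 rad and angle between camera's own z axis and vertical below 0.06 rad and linear speed of camera below 0.02 m/s and velocity of joint collar between -0.05 and 0.05 rad/s); the robot touches nothing.
It fails at once if the camera is tipped over (more than 0.6 rad) (angle between camera's own z axis and vertical above 0.6 rad).
It fails at once if the camera is dropped or slammed onto the port (faster than 0.4 m/s within 25 mm of its seated place) (distance between camera and seat below 0.025 m and linear speed of camera above 0.4 m/s).
It fails at once if another thing on the bench (eyepiece, jar, slide box, bottle, cap, screwdriver) is moved by more than 30 mm (distance of any of eyepiece, specimen_jar, slide_box, oil_bottle, dust_cap, screwdriver from where it was at the start of the episode above 0.03 m).
It also fails if it takes over 56 s, if anything falls off the work surface, if the arm or the gripper's body presses on something with over 40 N, if the wrist force passes 120 N, or if a joint passes its speed limit or range.

ROBOT

A 7-joint arm with a two-finger parallel gripper is mounted at the origin on the work surface. World frame = base frame: x ahead of the robot, y to its left, z up, the work surface at z = 0. Lengths are in m, angles in rad, forces in N, time in s.
With the tool pointing down it reaches from about 0.35 to 0.9 m from the base axis. Payload 19.9 kg.
Tool frame: the origin (TCP) lies between the finger pads; the fingertips stand 14 mm ahead of it and the grasp point (between the pads) lies 5 mm behind it; z points along the fingers, y is the line along which they close (so a half turn about z gives the same grasp; the last joint's range is limited). The gripper opens to 85 mm and grips with 20 to 120 N. Pads are 22 mm wide; open, the fingers measure 114 mm over their backs; the gripper's body (76 mm by 85 mm) begins 54 mm behind the grasp point. The pads swing forward as they close: fully open they stand 13 mm farther back than shut.
Start: joints at [-1.159, 0.417, -0.01, 1.614, 0.005, 1.111, -0.053], TCP at [0.274, 0.562, 0.245] pointing down, gripper open.
Joint ranges: [-2.81, 2.81], [-0.39, 2.02], [-1.27, 1.25], [0.06, 2.57], [-1.19, 4.33], [0.19, 2], [-2.82, 2.82]. Speed limits (rad/s): [1.89, 1.89, 2.39, 2.39, 3.01, 3.01, 3.01].

INTERFACE

Orientations are given as a unit quaternion [w, x, y, z].
In Python, from plant import manip gives the robot as it stands. The module is installed in compiled form; this text tells all that it offers.
- The arm moves only by the tool move_arm, never from a script. Its argument "motion" is a list of rows, each an object of numbers: "tx", "ty", "tz": the shift along the tool's x, y, z scaled (see below); "rx", "ry", "rz": the turn, a rotation vector about the tool's x, y, z scaled (see below). A call has exactly 10 rows; each row is the pose to reach, as a shift and turn from the pose commanded when the call began, along the tool's axes at that moment; what a row does not reach only later rows make up. The controller multiplies each number of a shift by 250 mm and each number of a turn by pi/2 rad. A row lasts 1/10 s, in which the tool goes at most 50 mm and 8.59 degrees, less where a joint would pass 70% of its speed; a pose out of reach is approached as far as the arm can. A call with a number of a shift or a turn outside -1 to 1 is refused whole. A call with a gripper value outside its range is refused whole. "jaw" is the opening, from 0 (shut) to 1 (fully open), set as the call begins (left out, the last holds). The fingers move at their own pace and stop on an object; the grip force is fixed at half the most. Time passes only in rows, so rows that repeat a pose let the fingers close, or fill a call up. It gives the time, the measured TCP pose, the force, the opening and the grip force at its end, in the units of the state.
- manip.state(): the state, without advancing time (a new reading comes with each control period).
- manip.snapshot(name): name is "scene" or "side" or "wrist"; returns the picture (480x640x3 uint8, red, green, blue); there is no depth.
- manip.camera_info(name): a dict with "mtx" (3x3 intrinsics, pixels), "k1" (the pictures are not rectified: a ray, as slopes to the right and down, at radius r is drawn at 1 + k1 r^2 times it, then the intrinsics apply), "world_from_camera" (4x4, takes a point from camera to world coordinates). Camera axes: x right, y up, looking along -z (the intrinsics and any distortion apply to the point x, -y, -z); pixel columns grow to the right and rows downward; lengths in m; the calibration is good to about 2 mm. A picture is of the moment at which its call begins: read the wrist's pose just before it. camera_info takes no time and is no camera call; for the wrist camera it gives the pose at the moment of the call.
- manip.close_job(): hands the job in; it is judged then, once.
The state is a dict: "time_s": time; "q": joint angles; "joint_velocities": joint speeds; "joint_efforts": joint torques, N m; "tcp_pos": TCP position; "ee_rot": TCP orientation; "ft_force": force on the tool from outside, world axes, zero at the start; "moment": the same for the moment, N m; "width": opening from 0.0 (shut) to 1.0 (fully open); "grip_force": force on a finger pad.
Only numpy, scipy, OpenCV 4.12 (cv2) and the standard library are available. Lean on these libraries where they do the work, as an engineer would, in place of code of your own. Each camera call takes 0.05 s, during which the arm holds its last target. There are 200 camera calls.

## Working session

There is one attempt and no reset: what is moved stays moved. The work goes in short steps, Python scripts to look and compute and a tool call to move; the robot and the scene stay as the last step left them, time stands still between calls to the robot, and variables do not carry over. Pictures are saved under pics/ and viewed, at most 10 in all, crops included, and the job is handed in when it is done.

Besides the shell and the picture viewer there is one more tool, called after "Emit:" by a JSON object that holds its "op" and its "data", one argument or row to a line. move_arm: Moves the arm, as the interface text tells. Shifts and turns lie within -1 to 1; 1 stands for 250 mm of shift or pi/2 rad of turn. Its arguments: {"type":"object","properties":{"motion":{"type":"array"},"jaw":{"type":"number"}},"required":["motion"]}

```bash
mkdir -p pics
cat > h.py <<'E'
import numpy as np, cv2
from plant import manip
from scipy.spatial.transform import Rotation as R
def snap(n,f):
    i=manip.camera_info(n); im=manip.snapshot(n); cv2.imwrite(f'pics/{f}.png',im[:,:,::-1]); np.savez(f'pics/{f}.npz',im=im,m=i['mtx'],k=i['k1'],T=i['world_from_camera']); return im
def load(f): return np.load(f'pics/{f}.npz')
def ray(d,uv):
    uv=np.atleast_2d(uv).astype(float); m=np.array(d['m'])
    p=np.c_[(uv[:,0]-m[0,2])/m[0,0],(uv[:,1]-m[1,2])/m[1,1]]; q=p.copy()
    for _ in range(20): q=p/(1+float(d['k'])*(q**2).sum(1))[:,None]
    v=np.c_[q[:,0],-q[:,1],-np.ones(len(q))]; T=d['T']
    return T[:3,3],v@T[:3,:3].T
def onz(d,uv,z):
    o,v=ray(d,uv); return o+v*((z-o[2])/v[:,2])[:,None]
def proj(d,P):
    T=d['T'];c=(np.atleast_2d(P)-T[:3,3])@T[:3,:3]; x=c[:,0]/-c[:,2]; y=-c[:,1]/-c[:,2]; s=1+float(d['k'])*(x*x+y*y); m=d['m']
    return np.c_[m[0,0]*x*s+m[0,2],m[1,1]*y*s+m[1,2]]
def tri(d1,u1,d2,u2):
    o1,v1=ray(d1,u1);o2,v2=ray(d2,u2);v1=v1[0];v2=v2[0]
    t=np.linalg.lstsq(np.c_[v1,-v2],o2-o1,rcond=None)[0]; a=o1+t[0]*v1;b=o2+t[1]*v2
    return (a+b)/2,np.linalg.norm(a-b)
def rot(q): return R.from_quat(np.r_[q[1:],q[0]])
E
python3 - <<'E'
from h import *
for n in ['scene','side','wrist']:
    snap(n,n+'0'); d=load(n+'0'); print(n,d['T'].round(3).tolist(),d['m'].round(0).tolist(),d['k'])
s=manip.state(); print(s)
E
```

```text
scene [[0.875, -0.402, 0.269, 0.866], [0.483, 0.741, -0.466, -0.606], [-0.012, 0.538, 0.843, 1.215], [0.0, 0.0, 0.0, 1.0]] [[591.0, 0.0, 324.0], [0.0, 591.0, 237.0], [0.0, 0.0, 1.0]] -0.10437285249347411
side [[0.993, 0.067, -0.099, 0.41], [-0.119, 0.646, -0.754, -0.704], [0.014, 0.76, 0.649, 0.726], [0.0, 0.0, 0.0, 1.0]] [[452.0, 0.0, 319.0], [0.0, 452.0, 241.0], [0.0, 0.0, 1.0]] -0.03441056147150566
wrist [[0.439, -0.853, -0.283, 0.202], [0.898, 0.417, 0.139, 0.597], [-0.0, -0.316, 0.949, 0.374], [0.0, 0.0, 0.0, 1.0]] [[398.0, 0.0, 318.0], [0.0, 398.0, 239.0], [0.0, 0.0, 1.0]] -0.06543073675000718
{'time_s': 0.15, 'q': array([-1.15848513,  0.41779689, -0.01026852,  1.61403211,  0.00466369,
        1.11068602, -0.05301826]), 'joint_velocities': array([ 0.00217249, -0.00181347, -0.0021573 , -0.00363271,  0.00022448,
       -0.00227334, -0.00014837]), 'joint_efforts': array([ 8.75008100e-04, -8.64733100e+01,  6.79170471e-01, -4.35054195e+01,
        1.91393791e-02,  5.76441162e-03, -4.57005910e-06]), 'tcp_pos': array([0.27390215, 0.56150904, 0.24483066]), 'ee_rot': array([-7.25960920e-05,  2.24991887e-01,  9.74360533e-01, -4.43379653e-04]), 'ft_force': array([-0.24392149, -0.51520214,  0.89041202]), 'moment': array([-0.01314285, -0.02005687, -0.00065701]), 'grip_force': 0.0, 'width': 0.99755813763528}
```

View pics/scene0.png

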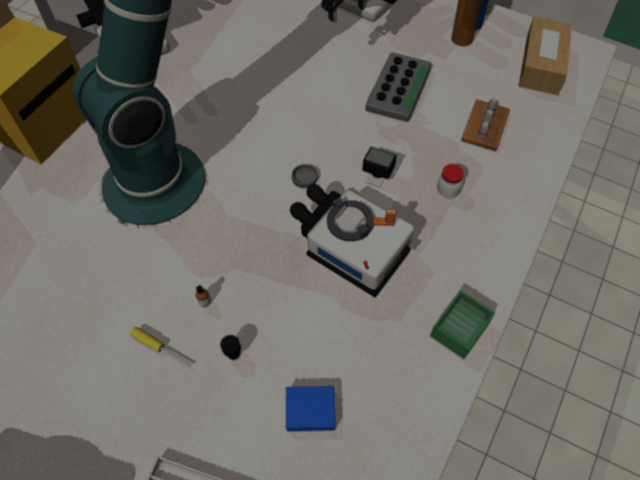

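View pics/side0.png

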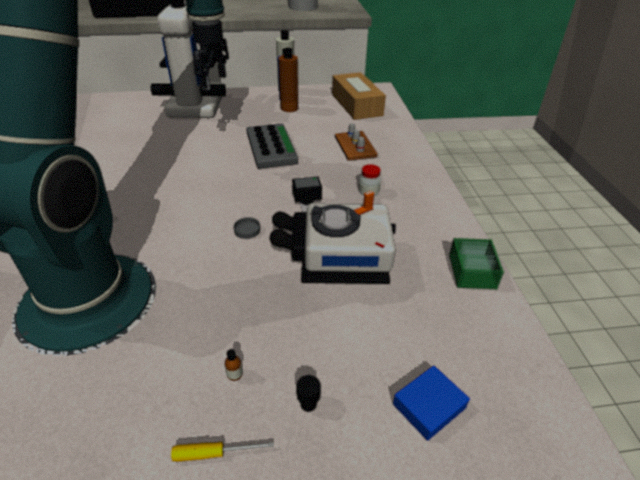

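The scene picture shows the black camera at about (379,162), with its plate end at (374,180). The collar is at (351,221), the orange tab at (391,216), the red mark at (366,265) and the jar at (452,178). The side view shows the camera at (308,190) and the collar at (336,220). Next come coarse positions from both views, then a closer look with the wrist camera.

Run:
```python
from h import *
a=load('scene0');b=load('side0')
for n,u,v in [('camtop',(380,157),(307,184)),('collar',(351,220),(336,220)),('tab',(391,213),(369,197)),('mark',(366,265),(379,245)),('jarlid',(453,173),(371,171))]:
    p,e=tri(a,u,b,v); print(n,p.round(3),round(e,4))
def big(d,m,n,z):
    c=max(cv2.findContours(m.astype('uint8'),0,2)[0],key=cv2.contourArea); r=cv2.minAreaRect(c); print(n,r); print(onz(d,cv2.boxPoints(r),z).round(3).tolist())
w=load('wrist0'); 
s=manip.state(); r=rot(s['ee_rot']).as_matrix(); print(r.round(3)); T=w['T']; print('cam in tool',(r.T@(T[:3,3]-s['tcp_pos'])).round(3),(r.T@T[:3,:3]).round(3).tolist())
```

```text
camtop [0.507 0.312 0.057] 0.0025
collar [0.548 0.068 0.118] 0.0004
tab [0.627 0.107 0.148] 0.0021
mark [ 0.628 -0.014  0.109] 0.0015
jarlid [0.69  0.35  0.062] 0.0001
[[-0.899  0.438 -0.   ]
 [ 0.438  0.899 -0.001]
 [-0.    -0.001 -1.   ]]
cam in tool [ 0.08   0.001 -0.129] [[-0.001, 0.949, 0.316], [1.0, 0.001, -0.0], [-0.001, 0.316, -0.949]]
```

View pics/wrist0.png

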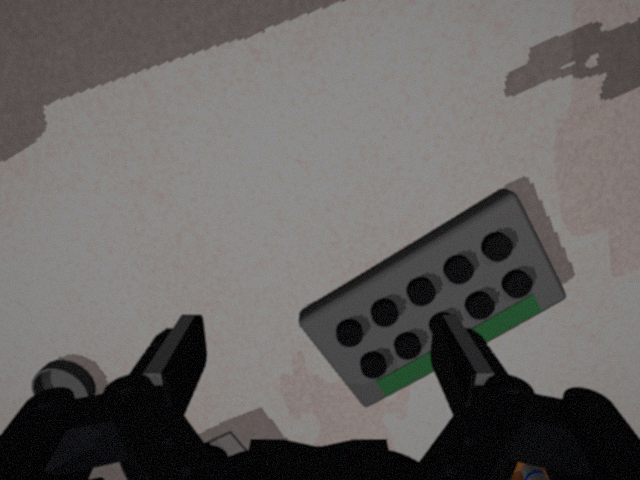

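The wrist view shows only the bench tray and the fingers, which occupy rows above about 320. Coarse positions are camera (0.507,0.312), collar (0.548,0.068), and jar well clear. I'll move the wrist camera to above the two.

Emit:
{"op": "move_arm", "data": {
  "motion": [
    {"tx": -0.05, "ty": -0.03, "tz": -0.06},
    {"tx": -0.13, "ty": -0.07, "tz": -0.14},
    {"tx": -0.22, "ty": -0.12, "tz": -0.22},
    {"tx": -0.32, "ty": -0.17, "tz": -0.3},
    {"tx": -0.42, "ty": -0.22, "tz": -0.36},
    {"tx": -0.52, "ty": -0.27, "tz": -0.42},
    {"tx": -0.62, "ty": -0.32, "tz": -0.48},
    {"tx": -0.72, "ty": -0.37, "tz": -0.52},
    {"tx": -0.82, "ty": -0.42, "tz": -0.56},
    {"tx": -0.92, "ty": -0.47, "tz": -0.6}
  ]
}}

```text
$.motion[0]: bad value
```

Emit:
{"op": "move_arm", "data": {
  "motion": [
    {"tx": -0.1, "ty": -0.05, "tz": 0},
    {"tx": -0.2, "ty": -0.1, "tz": 0},
    {"tx": -0.3, "ty": -0.15, "tz": 0},
    {"tx": -0.4, "ty": -0.21, "tz": 0},
    {"tx": -0.5, "ty": -0.27, "tz": 0},
    {"tx": -0.59, "ty": -0.33, "tz": 0},
    {"tx": -0.67, "ty": -0.38, "tz": 0},
    {"tx": -0.72, "ty": -0.41, "tz": 0},
    {"tx": -0.74, "ty": -0.42, "tz": 0},
    {"tx": -0.74, "ty": -0.42, "tz": 0}
  ]
}}

```text
$.motion[0]: bad value
```

Run:
```python
from h import *
s=manip.state(); print(s['time_s'],s['tcp_pos'],s['ee_rot'],s['q'].round(2))
im=snap('wrist','w1'); cv2.imwrite('pics/w1c.png',cv2.resize(im[:360,:,::-1],(800,450)))
```

```text
0.15 [0.27390215 0.56150904 0.24483066] [-7.25960920e-05  2.24991887e-01  9.74360533e-01 -4.43379653e-04] [-1.16  0.42 -0.01  1.61  0.    1.11 -0.05]
```

View pics/w1.png

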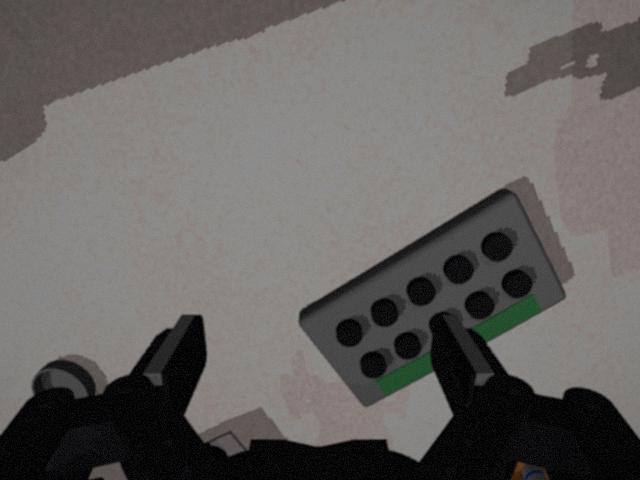

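The moves were refused, so this picture is the same as before. Rows probably need all six numbers.

Emit:
{"op": "move_arm", "data": {
  "motion": [
    {"tx": -0.05, "ty": -0.03, "tz": -0.06, "rx": 0, "ry": 0, "rz": 0},
    {"tx": -0.13, "ty": -0.07, "tz": -0.14, "rx": 0, "ry": 0, "rz": 0},
    {"tx": -0.22, "ty": -0.12, "tz": -0.22, "rx": 0, "ry": 0, "rz": 0},
    {"tx": -0.32, "ty": -0.17, "tz": -0.3, "rx": 0, "ry": 0, "rz": 0},
    {"tx": -0.42, "ty": -0.22, "tz": -0.36, "rx": 0, "ry": 0, "rz": 0},
    {"tx": -0.52, "ty": -0.27, "tz": -0.42, "rx": 0, "ry": 0, "rz": 0},
    {"tx": -0.62, "ty": -0.32, "tz": -0.48, "rx": 0, "ry": 0, "rz": 0},
    {"tx": -0.72, "ty": -0.37, "tz": -0.52, "rx": 0, "ry": 0, "rz": 0},
    {"tx": -0.82, "ty": -0.42, "tz": -0.56, "rx": 0, "ry": 0, "rz": 0},
    {"tx": -0.92, "ty": -0.47, "tz": -0.6, "rx": 0, "ry": 0, "rz": 0}
  ]
}}

```text
time_s: 1.2
tcp_pos: [0.43, 0.3533, 0.3967]
ee_rot: [0.0, 0.225, 0.974, 0.0]
ft_force: [-0.1, 0.6, 0.0]
width: 0.998
grip_force: 0.0
```

Emit:
{"op": "move_arm", "data": {
  "motion": [
    {"tx": -0.1, "ty": -0.05, "tz": 0, "rx": 0, "ry": 0, "rz": 0},
    {"tx": -0.2, "ty": -0.1, "tz": 0, "rx": 0, "ry": 0, "rz": 0},
    {"tx": -0.3, "ty": -0.15, "tz": 0, "rx": 0, "ry": 0, "rz": 0},
    {"tx": -0.4, "ty": -0.21, "tz": 0, "rx": 0, "ry": 0, "rz": 0},
    {"tx": -0.5, "ty": -0.27, "tz": 0, "rx": 0, "ry": 0, "rz": 0},
    {"tx": -0.59, "ty": -0.33, "tz": 0, "rx": 0, "ry": 0, "rz": 0},
    {"tx": -0.67, "ty": -0.38, "tz": 0, "rx": 0, "ry": 0, "rz": 0},
    {"tx": -0.72, "ty": -0.41, "tz": 0, "rx": 0, "ry": 0, "rz": 0},
    {"tx": -0.74, "ty": -0.42, "tz": 0, "rx": 0, "ry": 0, "rz": 0},
    {"tx": -0.74, "ty": -0.42, "tz": 0, "rx": 0, "ry": 0, "rz": 0}
  ]
}}

```text
time_s: 2.2
tcp_pos: [0.5495, 0.1796, 0.3955]
ee_rot: [0.0, 0.225, 0.974, 0.0]
ft_force: [0.5, 0.5, -0.3]
width: 1.003
grip_force: 0.0
```

Run:
```python
from h import *
s=manip.state(); print(s['time_s'],s['tcp_pos'],s['ee_rot'],s['q'].round(2))
im=snap('wrist','w1')
```

```text
2.2 [0.54946508 0.1796164  0.39550774] [6.45562877e-06 2.25222382e-01 9.74307383e-01 4.68571837e-05] [-0.58  0.23  0.26  1.53 -0.06  1.38  0.8 ]
```

View pics/w1.png

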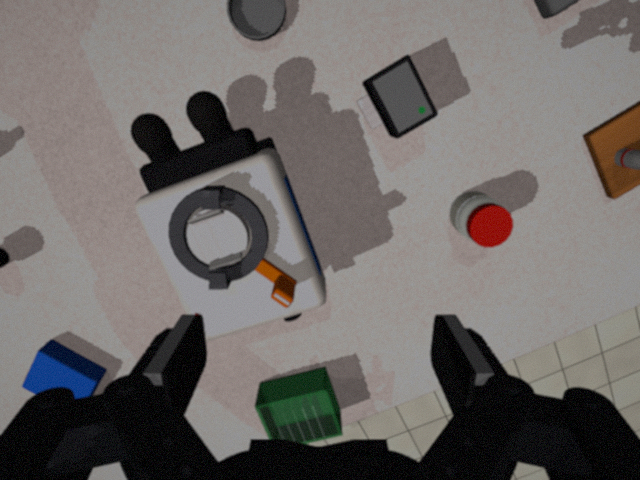

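The wrist view shows the camera's grey-panelled top at about (400,97) with a plate end to the left at (365,110). It also shows the collar ring at (218,237), the claws at (218,195) and (218,280), a rail at (208,213) and the tab at (284,292). I'll measure the panel, ring, claws and deck by contour.

Run:
```python
from h import *
d=load('w1'); im=d['im']; hsv=cv2.cvtColor(im,cv2.COLOR_RGB2HSV); V=hsv[...,2]
print('panel px',im[97,400],im[70,405],'ring',im[240,180],'bench',im[150,330],'shadow',im[200,320],'deck',im[200,160])
def sub(m,x0,y0,x1,y1):
    o=np.zeros_like(m);o[y0:y1,x0:x1]=m[y0:y1,x0:x1];return o
def rect(m,z,n):
    cs=cv2.findContours(m,0,1)[0]; c=max(cs,key=cv2.contourArea); r=cv2.minAreaRect(c); P=onz(d,cv2.boxPoints(r),z)
    e=P[1]-P[0],P[2]-P[1]; print(n,[np.round(x,1) for x in r],'ctr',P.mean(0).round(4),[ (round(float(np.linalg.norm(x)),4),round(float(np.degrees(np.arctan2(x[1],x[0]))),1)) for x in e])
pan=sub(((V>50)&(V<115)&(hsv[...,1]<60)).astype('uint8'),355,45,445,145); 
pan=cv2.morphologyEx(pan,2,np.ones((3,3)))
blk=sub((V<45).astype('uint8'),355,45,445,145)
print(V[97,360:450:3]); print(V[45:145:3,402])
rect(blk,0.068,'black')
lab=cv2.connectedComponents(pan)[1]; rect((lab==lab[97,395]).astype('uint8'),0.068,'panel')
# second measurements: deck edge
wht=sub(((V>130)&(hsv[...,1]<40)).astype('uint8'),100,130,340,345)
print(V[237,150:290:4]); print(V[160:320:4,218])
big=np.hstack([cv2.resize(im[150:350,120:340],None,fx=3.6,fy=2.9,interpolation=2)]);
cv2.imwrite('pics/head1.png',cv2.resize(im[170:310,130:330],(800,560),interpolation=cv2.INTER_CUBIC)[:,:,::-1])
```

```text
panel px [79 79 80] [83 81 83] ring [59 57 58] bench [111 102  96] shadow [110 100  97] deck [150 147 151]
[142 134 145  94   0  22  27  77  84  85  87  89  81  82  84  82  84  87
  84  85  83  81  32  50 108 107 105 107 107  99]
[149 146 153 148  91   8  53  87  84  86  88  85  84  87  83  85  82  84
  85  85  86  80  84  85  80  84  85  87  80  25  73 148 151 147]
black [array([400.3,  97.1]), array([67.3, 53.3]), np.float64(61.8)] ctr [0.5071 0.3016 0.068 ] [(0.0559, 91.6), (0.0725, 6.6)]
panel [array([402.7,  96.4]), array([59.8, 41.3]), np.float64(62.4)] ctr [0.5074 0.3044 0.068 ] [(0.0434, 91.1), (0.0644, 6.0)]
[153 160 154 155 157  61  52  53  54  86 152 147 152 154 151 154 151 155
 152 154 153 156 150 154 137 101  61  58  56  55 120 116 140 155 157]
[ 17  17  63 140 145 115 100   8  51  46  43  47  57  98 149 153 157 155
 151 155 153 154 153 150 152  85  89  46  32  61  58  57  77 157 152 154
 161 159 155 152]
```

View pics/head1.png

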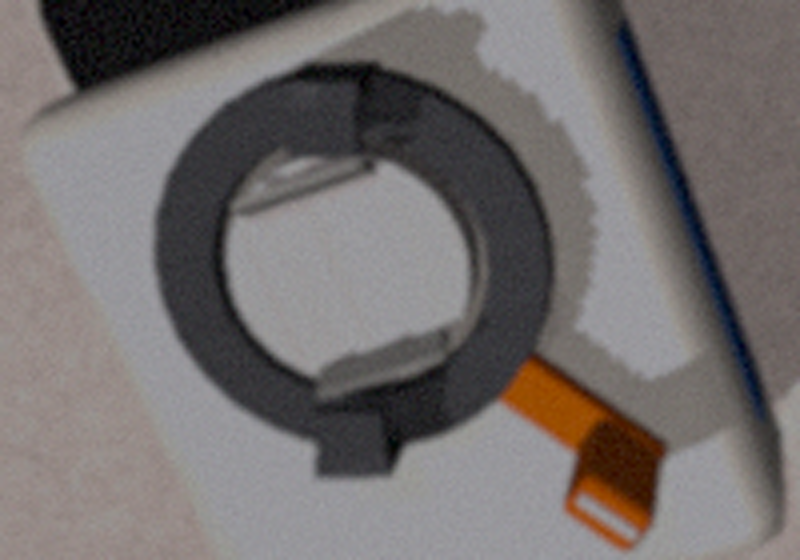

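The head crop shows the upper rail's inner edge from crop (235,213) to (375,168) and the ring centred near crop (355,255). Head y is therefore about 82° in the world frame and camera y about 93°. I'll take closer, similar looks at both, starting with the head.

Emit:
{"op": "move_arm", "data": {
  "motion": [
    {"tx": -0.04, "ty": -0.05, "tz": 0.06, "rx": 0, "ry": 0, "rz": -0.03},
    {"tx": -0.09, "ty": -0.11, "tz": 0.13, "rx": 0, "ry": 0, "rz": -0.07},
    {"tx": -0.14, "ty": -0.17, "tz": 0.2, "rx": 0, "ry": 0, "rz": -0.11},
    {"tx": -0.19, "ty": -0.23, "tz": 0.27, "rx": 0, "ry": 0, "rz": -0.15},
    {"tx": -0.24, "ty": -0.28, "tz": 0.34, "rx": 0, "ry": 0, "rz": -0.18},
    {"tx": -0.28, "ty": -0.32, "tz": 0.39, "rx": 0, "ry": 0, "rz": -0.21},
    {"tx": -0.3, "ty": -0.35, "tz": 0.42, "rx": 0, "ry": 0, "rz": -0.22},
    {"tx": -0.3, "ty": -0.35, "tz": 0.42, "rx": 0, "ry": 0, "rz": -0.22},
    {"tx": -0.3, "ty": -0.35, "tz": 0.42, "rx": 0, "ry": 0, "rz": -0.22},
    {"tx": -0.3, "ty": -0.35, "tz": 0.42, "rx": 0, "ry": 0, "rz": -0.22}
  ]
}}

```text
time_s: 3.25
tcp_pos: [0.5785, 0.0696, 0.2909]
ee_rot: [0.0, 0.054, 0.999, 0.0]
ft_force: [-0.4, 0.3, -0.2]
width: 0.998
grip_force: 0.0
```

Run:
```python
from h import *
s=manip.state(); print(s['time_s'],s['tcp_pos'],s['ee_rot'])
im=snap('wrist','w2')
```

```text
3.25 [0.57848925 0.06963277 0.29094626] [3.52881099e-04 5.35539019e-02 9.98564860e-01 2.74841708e-04]
```

View pics/w2.png

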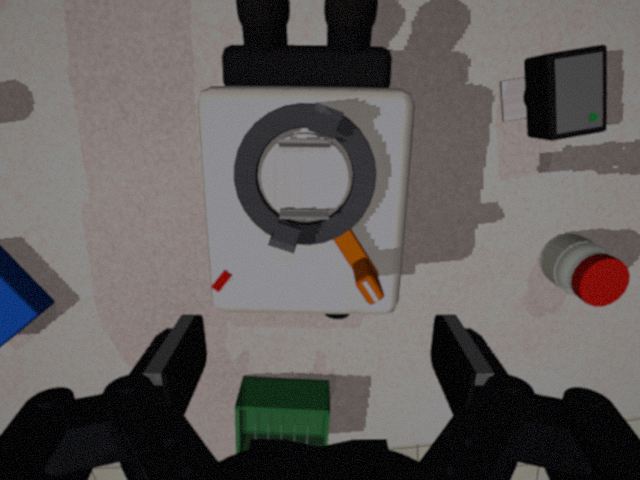

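Emit:
{"op": "move_arm", "data": {
  "motion": [
    {"tx": 0.02, "ty": 0.1, "tz": 0.0, "rx": 0, "ry": 0, "rz": -0.01},
    {"tx": 0.04, "ty": 0.22, "tz": 0.0, "rx": 0, "ry": 0, "rz": -0.03},
    {"tx": 0.07, "ty": 0.36, "tz": 0.02, "rx": 0, "ry": 0, "rz": -0.05},
    {"tx": 0.1, "ty": 0.5, "tz": 0.06, "rx": 0, "ry": 0, "rz": -0.07},
    {"tx": 0.14, "ty": 0.64, "tz": 0.12, "rx": 0, "ry": 0, "rz": -0.08},
    {"tx": 0.18, "ty": 0.76, "tz": 0.18, "rx": 0, "ry": 0, "rz": -0.09},
    {"tx": 0.22, "ty": 0.86, "tz": 0.23, "rx": 0, "ry": 0, "rz": -0.1},
    {"tx": 0.25, "ty": 0.92, "tz": 0.27, "rx": 0, "ry": 0, "rz": -0.1},
    {"tx": 0.26, "ty": 0.93, "tz": 0.28, "rx": 0, "ry": 0, "rz": -0.1},
    {"tx": 0.26, "ty": 0.93, "tz": 0.28, "rx": 0, "ry": 0, "rz": -0.1}
  ]
}}

```text
time_s: 4.3
tcp_pos: [0.5389, 0.3062, 0.2204]
ee_rot: [-0.0, -0.024, 1.0, -0.0]
ft_force: [-0.2, -1.1, 0.5]
width: 0.996
grip_force: 0.0
```

Run:
```python
from h import *
s=manip.state(); print(s['time_s'],s['tcp_pos'],s['ee_rot'])
im=snap('wrist','w3')
```

```text
4.3 [0.53891379 0.30615601 0.22035319] [-2.28807435e-05 -2.43196932e-02  9.99704200e-01 -2.54038817e-04]
```

View pics/w3.png

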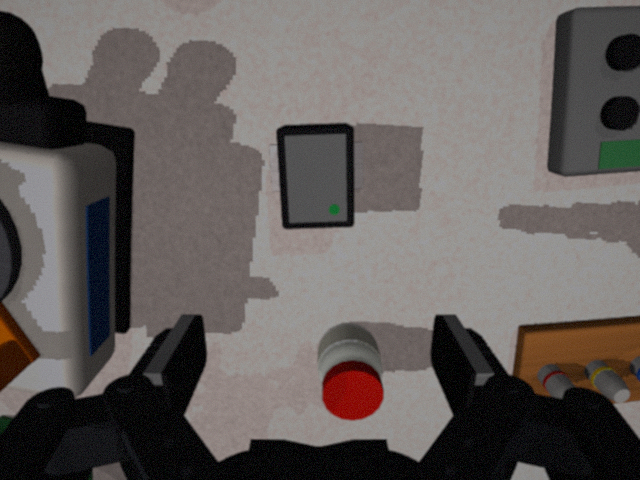

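w2 shows the ring centred at (305,173), rails at rows 143 and 213, the tab top at (371,290) and the red mark at (222,281). w3 shows the camera panel at (316,175), with the plate visible at its left edge.

```bash
cat > m.py <<'E'
from h import *
def V_(d): return cv2.cvtColor(d['im'],cv2.COLOR_RGB2HSV)
def comp(m,x,y):
    l=cv2.connectedComponents(m.astype('uint8'),connectivity=4)[1]; return (l==l[y,x]).astype('uint8')
def panel(d,x,y):
    h=V_(d); m=(h[...,2]>55)&(h[...,2]<115)&(h[...,1]<60); m=cv2.morphologyEx(m.astype('uint8'),2,np.ones((3,3)))
    c=max(cv2.findContours(comp(m,x,y),0,1)[0],key=cv2.contourArea); c=cv2.convexHull(c)
    e=.02
    q=cv2.approxPolyDP(c,.04*cv2.arcLength(c,True),True)[:,0]; return q.astype(float)
def ring(d,x,y):
    h=V_(d); b=cv2.GaussianBlur(h[...,2],(5,5),0); m=(b<88)&(h[...,1]<70)
    M=comp(m,x,y); c=max(cv2.findContours(M,0,1)[0],key=cv2.contourArea)[:,0].astype(np.float32)
    for _ in range(15):
        el=cv2.fitEllipse(c.reshape(-1,1,2)); r=np.hypot(*((c-el[0]).T)); k=abs(r-np.mean(el[1])/2)<=max(1.5,np.quantile(abs(r-np.mean(el[1])/2),.9)); c=c[k]
    return el,len(c)
E
python3 - <<'E'
from m import *
D={k:load(k) for k in('w1','w2','w3')}
q={}
for k,p in (('w1',(395,97)),('w2',(575,90)),('w3',(310,170))):
    Q=panel(D[k],*p); q[k]=Q.mean(0); P=onz(D[k],Q,.068)
    es=[P[(i+1)%len(P)]-P[i] for i in range(len(P))]
    print(k,Q.tolist(),P.mean(0).round(4),[(round(float(np.hypot(*e[:2])),4),round(float(np.degrees(np.arctan2(e[1],e[0])))%180,1)) for e in es])
print(tri(D['w1'],q['w1'],D['w3'],q['w3']),tri(D['w2'],q['w2'],D['w3'],q['w3']))
e1=ring(D['w1'],180,240);e2=ring(D['w2'],245,175);print(e1,e2); print('ring',tri(D['w1'],e1[0][0],D['w2'],e2[0][0]))
for z in(.12,.13,.14): print(z,onz(D['w1'],e1[0][0],z),onz(D['w2'],e2[0][0],z))
d=D['w2'];h=V_(d);V=h[...,2].astype(int)
m=cv2.inRange(h,(0,150,80),(6,255,255))|cv2.inRange(h,(174,150,80),(180,255,255)); m[:,300:]=0
M=cv2.moments(m,True);u=(M['m10']/M['m00'],M['m01']/M['m00']);print('mark',u,onz(d,u,.114))
for x in range(270,345,8): print(x,V[130:160,x].tolist(),V[200:225,x].tolist())
E
```

```text
w1 [[407.0, 62.0], [431.0, 113.0], [398.0, 131.0], [373.0, 81.0]] [0.5075 0.3038 0.068 ] [(0.0605, 3.5), (0.0408, 92.9), (0.0607, 3.6), (0.0409, 92.7)]
w2 [[601.0, 53.0], [601.0, 124.0], [557.0, 132.0], [555.0, 60.0]] [0.5075 0.3044 0.068 ] [(0.0597, 4.5), (0.0409, 95.0), (0.0604, 4.6), (0.041, 94.1)]
w3 [[345.0, 134.0], [346.0, 220.0], [290.0, 222.0], [285.0, 136.0]] [0.5076 0.3037 0.068 ] [(0.0616, 4.6), (0.0413, 94.9), (0.0618, 4.7), (0.0414, 94.6)]
(array([0.50686683, 0.30369941, 0.06774172]), np.float64(0.00037960937519188813)) (array([0.50671952, 0.30364026, 0.06853883]), np.float64(0.0003172177990791002))
(((218.55343627929688, 233.2841033935547), (94.9009017944336, 99.01643371582031), 119.62840270996094), 196) (((305.0472412109375, 173.38111877441406), (140.49351501464844, 141.41836547851562), 100.40042877197266), 362)
ring (array([0.54510798, 0.06383701, 0.1208985 ]), np.float64(0.00044189221158888133))
0.12 [[0.54548265 0.06349656 0.12      ]] [[0.54502328 0.06378565 0.12      ]]
0.13 [[0.54380377 0.06724784 0.13      ]] [[0.54347994 0.06427445 0.13      ]]
0.14 [[0.5421248
[... 1974 characters left out ...]
75, 79, 94, 110, 109, 92, 73, 66, 79, 109, 129, 143, 139, 140, 140, 148, 141, 142, 141, 145, 140, 144] [146, 143, 144, 145, 145, 147, 145, 137, 113, 84, 84, 91, 82, 75, 80, 77, 84, 100, 94, 81, 59, 57, 55, 54, 58]
334 [51, 56, 52, 49, 56, 51, 53, 54, 72, 88, 96, 101, 99, 92, 81, 96, 119, 139, 142, 150, 143, 144, 141, 142, 146, 144, 147, 145, 140, 141] [147, 147, 145, 143, 149, 149, 142, 125, 110, 106, 94, 76, 58, 32, 32, 49, 47, 56, 53, 59, 54, 60, 57, 50, 56]
342 [31, 30, 32, 43, 49, 43, 49, 44, 36, 30, 38, 40, 48, 51, 54, 60, 81, 91, 94, 100, 96, 98, 97, 99, 106, 118, 130, 135, 136, 139] [120, 112, 105, 90, 66, 40, 33, 41, 52, 49, 56, 53, 52, 52, 52, 50, 58, 49, 52, 57, 55, 60, 54, 58, 54]
```

Run:
```python
from m import *
d=load('w2'); 
A=onz(d,[(306,146.7),(306,207.8)],.13); print(A,np.hypot(*(A[1]-A[0])[:2]))
B=onz(d,[(290,146.7),(326,146.7)],.13);C=onz(d,[(290,207.3),(326,208.5)],.13)
an=lambda e:np.degrees(np.arctan2(e[1],e[0]));print(an(B[1]-B[0]),an(C[1]-C[0]))
h=V_(d);m=((h[...,2]>120)&(h[...,1]<30)).astype('uint8')
c=[]
# straight deck edges
L=[(x0,y) for y in range(120,260,4) for x0 in [np.argmax(np.diff(cv2.GaussianBlur(h[y:y+1,:,1],(5,1),0)[0,185:230].astype(int))*-1)+185]]
ln=cv2.fitLine(np.array(L,np.float32),cv2.DIST_HUBER,0,.01,.01).ravel();p=ln[2:];P=onz(d,[p,p+100*ln[:2]],.110);print('left deck edge',ln,an(P[1]-P[0]))
# tab: orange top
t=cv2.inRange(h,(8,150,90),(22,255,255)); cc=max(cv2.findContours(t,0,1)[0],key=cv2.contourArea); print('orange rect',cv2.minAreaRect(cc),cc[:,0].max(0))
w=((h[...,2]>165)).astype('uint8')
```

```text
[[0.52449597 0.06720821 0.13      ]
 [0.56925086 0.06193692 0.13      ]] 0.04506424819105986
83.7536990427891 81.80894513182815
left deck edge [9.4742872e-02 9.9550176e-01 2.0253267e+02 1.9292931e+02] -6.090938455819777
orange rect ((350.2742614746094, 247.64256286621094), (33.686058044433594, 19.001251220703125), 57.7243537902832) [367 266]
```

Measured: rail gap 45.1 mm (expected 45), seat about (0.5468,0.0645,0.13), head y about 83.4°, camera centre (0.5075,0.3039), camera y about 94.5°, and top height 0.068 by triangulation. Now I'll go down to grasp.

Emit:
{"op": "move_arm", "data": {
  "motion": [
    {"tx": 0.05, "ty": 0, "tz": 0.05, "rx": 0, "ry": 0, "rz": -0.018},
    {"tx": 0.1, "ty": -0.003, "tz": 0.14, "rx": 0, "ry": 0, "rz": -0.018},
    {"tx": 0.126, "ty": -0.003, "tz": 0.25, "rx": 0, "ry": 0, "rz": -0.018},
    {"tx": 0.126, "ty": -0.003, "tz": 0.36, "rx": 0, "ry": 0, "rz": -0.018},
    {"tx": 0.126, "ty": -0.003, "tz": 0.46, "rx": 0, "ry": 0, "rz": -0.018},
    {"tx": 0.126, "ty": -0.003, "tz": 0.55, "rx": 0, "ry": 0, "rz": -0.018},
    {"tx": 0.126, "ty": -0.003, "tz": 0.63, "rx": 0, "ry": 0, "rz": -0.018},
    {"tx": 0.126, "ty": -0.003, "tz": 0.68, "rx": 0, "ry": 0, "rz": -0.018},
    {"tx": 0.126, "ty": -0.003, "tz": 0.71, "rx": 0, "ry": 0, "rz": -0.018},
    {"tx": 0.126, "ty": -0.003, "tz": 0.71, "rx": 0, "ry": 0, "rz": -0.018}
  ]
}}

```text
time_s: 5.35
tcp_pos: [0.5078, 0.3036, 0.0426]
ee_rot: [-0.0, -0.038, 0.999, -0.0]
ft_force: [0.0, -0.2, 0.2]
width: 0.995
grip_force: 0.0
```

Emit:
{"op": "move_arm", "data": {
  "motion": [
    {"tx": 0, "ty": 0, "tz": 0, "rx": 0, "ry": 0, "rz": 0},
    {"tx": 0, "ty": 0, "tz": 0, "rx": 0, "ry": 0, "rz": 0},
    {"tx": 0, "ty": 0, "tz": 0, "rx": 0, "ry": 0, "rz": 0},
    {"tx": 0, "ty": 0, "tz": 0, "rx": 0, "ry": 0, "rz": 0},
    {"tx": 0, "ty": 0, "tz": 0, "rx": 0, "ry": 0, "rz": 0},
    {"tx": 0, "ty": 0, "tz": 0, "rx": 0, "ry": 0, "rz": 0},
    {"tx": 0, "ty": 0, "tz": 0, "rx": 0, "ry": 0, "rz": 0},
    {"tx": 0, "ty": 0, "tz": 0, "rx": 0, "ry": 0, "rz": 0},
    {"tx": 0, "ty": 0, "tz": 0, "rx": 0, "ry": 0, "rz": 0},
    {"tx": 0, "ty": 0, "tz": 0, "rx": 0, "ry": 0, "rz": 0}
  ],
  "jaw": 0
}}

```text
time_s: 6.35
tcp_pos: [0.5081, 0.3044, 0.0438]
ee_rot: [0.001, -0.039, 0.999, 0.0]
ft_force: [-0.7, -1.6, 7.3]
width: 0.624
grip_force: 63.6
```

Gripped (opening about 53 mm). Lifting straight up.

Emit:
{"op": "move_arm", "data": {
  "motion": [
    {"tx": 0, "ty": 0, "tz": -0.03, "rx": 0, "ry": 0, "rz": 0},
    {"tx": 0, "ty": 0, "tz": -0.09, "rx": 0, "ry": 0, "rz": 0},
    {"tx": 0, "ty": 0, "tz": -0.18, "rx": 0, "ry": 0, "rz": 0},
    {"tx": 0, "ty": 0, "tz": -0.28, "rx": 0, "ry": 0, "rz": 0.01},
    {"tx": 0, "ty": 0, "tz": -0.39, "rx": 0, "ry": 0, "rz": 0.03},
    {"tx": 0, "ty": 0, "tz": -0.5, "rx": 0, "ry": 0, "rz": 0.06},
    {"tx": 0, "ty": 0, "tz": -0.61, "rx": 0, "ry": 0, "rz": 0.09},
    {"tx": 0, "ty": 0, "tz": -0.71, "rx": 0, "ry": 0, "rz": 0.11},
    {"tx": 0, "ty": 0, "tz": -0.78, "rx": 0, "ry": 0, "rz": 0.122},
    {"tx": 0, "ty": 0, "tz": -0.8, "rx": 0, "ry": 0, "rz": 0.122}
  ]
}}

```text
time_s: 7.35
tcp_pos: [0.508, 0.3045, 0.2459]
ee_rot: [0.001, 0.057, 0.998, 0.001]
ft_force: [0.3, -0.1, -3.0]
width: 0.628
grip_force: 63.7
```

Run:
```python
from h import *
s=manip.state(); r=rot(s['ee_rot']).as_matrix(); print(s['tcp_pos'],s['ft_force'],s['width'],r.round(4))
print((r.T@(np.array([.5472,.0645,.243])-s['tcp_pos'])/.25).round(3))
snap('wrist','w4')
```

```text
[0.50801868 0.30445698 0.24587855] [ 0.27582868 -0.07938753 -3.01747817] 0.6279696903414335 [[-0.9934  0.1146  0.0029]
 [ 0.1146  0.9934  0.0021]
 [-0.0027  0.0024 -1.    ]]
[-0.266 -0.936  0.01 ]
```

View pics/w4.png

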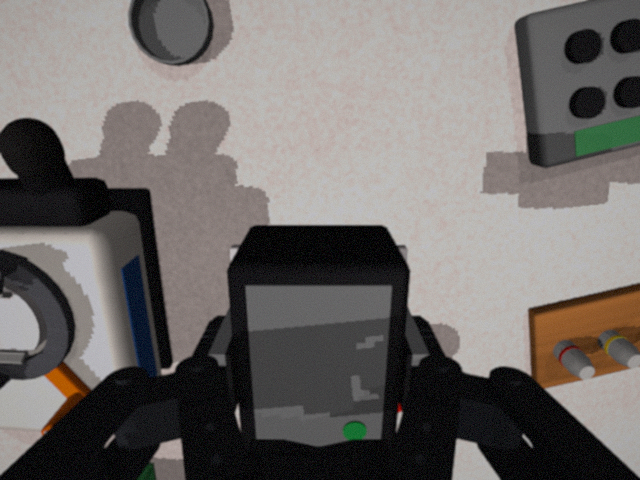

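The held camera sits level, its panel centred at column 319 and square with the picture. Next is the traverse to above the port.

Emit:
{"op": "move_arm", "data": {
  "motion": [
    {"tx": -0.01, "ty": -0.04, "tz": 0, "rx": 0, "ry": 0, "rz": 0},
    {"tx": -0.04, "ty": -0.13, "tz": 0, "rx": 0, "ry": 0, "rz": 0},
    {"tx": -0.07, "ty": -0.25, "tz": 0, "rx": 0, "ry": 0, "rz": 0},
    {"tx": -0.11, "ty": -0.39, "tz": 0, "rx": 0, "ry": 0, "rz": 0},
    {"tx": -0.15, "ty": -0.53, "tz": 0, "rx": 0, "ry": 0, "rz": 0},
    {"tx": -0.19, "ty": -0.67, "tz": 0, "rx": 0, "ry": 0, "rz": 0},
    {"tx": -0.23, "ty": -0.8, "tz": 0, "rx": 0, "ry": 0, "rz": 0},
    {"tx": -0.255, "ty": -0.89, "tz": 0, "rx": 0, "ry": 0, "rz": 0},
    {"tx": -0.266, "ty": -0.936, "tz": 0, "rx": 0, "ry": 0, "rz": 0},
    {"tx": -0.266, "ty": -0.936, "tz": 0, "rx": 0, "ry": 0, "rz": 0}
  ]
}}

```text
time_s: 8.4
tcp_pos: [0.5465, 0.0622, 0.2421]
ee_rot: [-0.001, 0.058, 0.998, -0.0]
ft_force: [0.7, -0.5, -3.1]
width: 0.619
grip_force: 63.8
```

Run:
```python
from m import *
s=manip.state(); r=rot(s['ee_rot']).as_matrix(); print(s['tcp_pos'],s['ft_force'],s['q'].round(2),'tooly',np.degrees(np.arctan2(r[1,1],r[0,1])))
snap('wrist','w5'); d=load('w5'); V=V_(d)[...,2]
zt=s['tcp_pos'][2]+.0242
cols=range(265,380,15)
rows=[285-15+int(np.argmax(np.diff(cv2.GaussianBlur(V[270:300,c:c+1],(1,5),0)[:,0].astype(int)))) for c in cols]; print(rows)
P=(onz(d,[(c,y+.5) for c,y in zip(cols,rows)],zt)-s['tcp_pos'])@r; print('front panel edge in tool x',P[:,0].round(4), 'y slope',np.polyfit(P[:,1],P[:,0],1))
print([int(x) for x in V[340,225:260]],[int(x) for x in V[340,380:415]])
# same panel edge measured at grasp pose w3
d3=load('w3'); Q=panel(d3,310,170); Pw=onz(d3,Q,.068); r3=R.from_euler('z',4.4,degrees=True).as_matrix()
print('cam-frame panel x',((Pw-Pw.mean(0))@r3).round(4).tolist())
# seat/mark recheck
for n in('scene','side'):
  snap(n,n+'1')
```

```text
[0.54654732 0.06222405 0.24212334] [ 0.6987912  -0.53484663 -3.08925787] [-0.41  0.29  0.29  1.81 -0.09  1.05  1.37] tooly 83.30630580514118
[284, 284, 285, 284, 285, 285, 284, 284]
front panel edge in tool x [0.0313 0.0313 0.031  0.0313 0.031  0.031  0.0313 0.0313] y slope [-0.00170628  0.03120033]
[59, 66, 65, 58, 53, 43, 24, 19, 1, 14, 5, 19, 22, 26, 21, 18, 23, 13, 15, 27, 22, 9, 19, 31, 58, 69, 70, 71, 76, 73, 80, 75, 73, 78, 74] [92, 78, 79, 75, 82, 77, 70, 70, 54, 31, 17, 17, 15, 20, 28, 17, 20, 21, 10, 12, 13, 23, 21, 19, 21, 6, 28, 46, 61, 65, 63, 64, 63, 56, 57]
cam-frame panel x [[-0.0309, 0.0206, 0.0], [0.0307, 0.0208, 0.0], [0.031, -0.0205, 0.0], [-0.0308, -0.0209, 0.0]]
```

The held camera's centre is within 0.5 mm of the TCP, and yaw is on target. I'll descend part way with a small correction and let it settle.

Emit:
{"op": "move_arm", "data": {
  "motion": [
    {"tx": -0.002, "ty": 0.005, "tz": 0.02, "rx": 0, "ry": 0, "rz": 0},
    {"tx": -0.002, "ty": 0.009, "tz": 0.05, "rx": 0, "ry": 0, "rz": 0},
    {"tx": -0.002, "ty": 0.009, "tz": 0.09, "rx": 0, "ry": 0, "rz": 0},
    {"tx": -0.002, "ty": 0.009, "tz": 0.13, "rx": 0, "ry": 0, "rz": 0},
    {"tx": -0.002, "ty": 0.009, "tz": 0.16, "rx": 0, "ry": 0, "rz": 0},
    {"tx": -0.002, "ty": 0.009, "tz": 0.18, "rx": 0, "ry": 0, "rz": 0},
    {"tx": -0.002, "ty": 0.009, "tz": 0.19, "rx": 0, "ry": 0, "rz": 0},
    {"tx": -0.002, "ty": 0.009, "tz": 0.19, "rx": 0, "ry": 0, "rz": 0},
    {"tx": -0.002, "ty": 0.009, "tz": 0.19, "rx": 0, "ry": 0, "rz": 0},
    {"tx": -0.002, "ty": 0.009, "tz": 0.19, "rx": 0, "ry": 0, "rz": 0}
  ]
}}

```text
time_s: 9.55
tcp_pos: [0.5478, 0.0663, 0.1957]
ee_rot: [0.0, 0.057, 0.998, 0.0]
ft_force: [0.3, 0.2, -3.0]
width: 0.618
grip_force: 63.8
```

Run:
```python
from m import *
s=manip.state(); r=rot(s['ee_rot']).as_matrix(); print(s['tcp_pos'],s['ft_force'],'tooly',np.degrees(np.arctan2(r[1,1],r[0,1])),r[:,2])
print((r.T@(np.array([.5472,.0645,.174])-s['tcp_pos'])/.25).round(4))
snap('wrist','w6');d=load('w6'); V=V_(d)
cv2.imwrite('pics/w6c.png',cv2.resize(d['im'][60:420,80:560,::-1],(800,600),interpolation=2))
m=cv2.inRange(V,(0,150,60),(6,255,255))|cv2.inRange(V,(174,150,60),(180,255,255))
c=max(cv2.findContours(m,0,1)[0],key=cv2.contourArea);M=cv2.moments(c);u=(M['m10']/M['m00'],M['m01']/M['m00']);print(u,onz(d,u,.114))
```

```text
[0.54782143 0.06630053 0.19565853] [ 0.33109757  0.16697787 -2.97697096] tooly 83.44003325106462 [ 5.78350550e-04  7.85497111e-05 -9.99999830e-01]
[ 0.0017 -0.0075  0.0866]Traceback (most recent call last):
  File "<stdin>", line 7, in <module>
ZeroDivisionError: float division by zero
```

View pics/w6c.png

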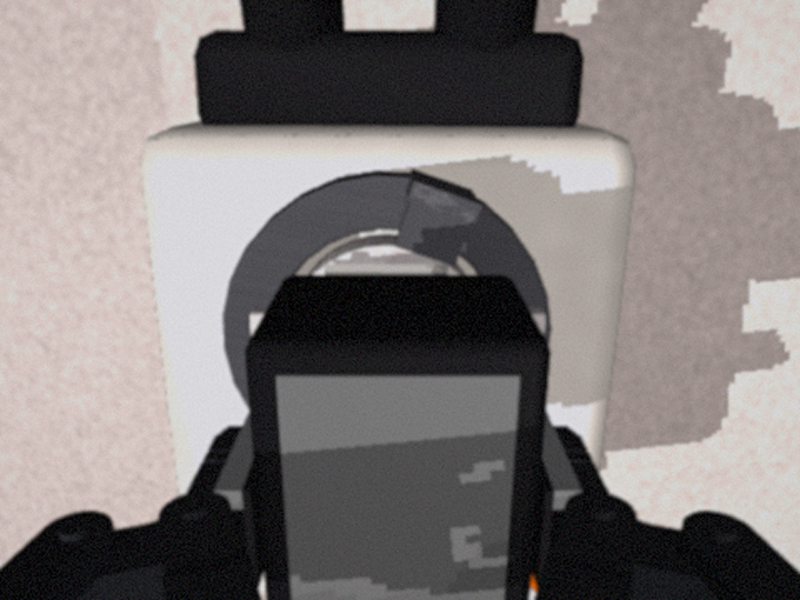

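The crop shows the camera box squarely over the port, with the claw clear at the upper right. The ring is centred at crop column 386 and the box at 397, so the camera is about 2.5–3 mm too far along +y. I'll correct that and lower slowly.

Emit:
{"op": "move_arm", "data": {
  "motion": [
    {"tx": 0.001, "ty": -0.009, "tz": 0.005, "rx": 0, "ry": 0, "rz": 0},
    {"tx": 0.001, "ty": -0.009, "tz": 0.015, "rx": 0, "ry": 0, "rz": 0},
    {"tx": 0.001, "ty": -0.009, "tz": 0.03, "rx": 0, "ry": 0, "rz": 0},
    {"tx": 0.001, "ty": -0.009, "tz": 0.045, "rx": 0, "ry": 0, "rz": 0},
    {"tx": 0.001, "ty": -0.009, "tz": 0.058, "rx": 0, "ry": 0, "rz": 0},
    {"tx": 0.001, "ty": -0.009, "tz": 0.068, "rx": 0, "ry": 0, "rz": 0},
    {"tx": 0.001, "ty": -0.009, "tz": 0.076, "rx": 0, "ry": 0, "rz": 0},
    {"tx": 0.001, "ty": -0.009, "tz": 0.082, "rx": 0, "ry": 0, "rz": 0},
    {"tx": 0.001, "ty": -0.009, "tz": 0.086, "rx": 0, "ry": 0, "rz": 0},
    {"tx": 0.001, "ty": -0.009, "tz": 0.086, "rx": 0, "ry": 0, "rz": 0}
  ]
}}

```text
time_s: 10.6
tcp_pos: [0.5472, 0.0641, 0.1739]
ee_rot: [0.0, 0.057, 0.998, -0.0]
ft_force: [-0.2, 0.4, -2.8]
width: 0.627
grip_force: 64.0
```

Emit:
{"op": "move_arm", "data": {
  "motion": [
    {"tx": 0, "ty": 0, "tz": 0.001, "rx": 0, "ry": 0, "rz": 0},
    {"tx": 0, "ty": 0, "tz": 0.002, "rx": 0, "ry": 0, "rz": 0},
    {"tx": 0, "ty": 0, "tz": 0.003, "rx": 0, "ry": 0, "rz": 0},
    {"tx": 0, "ty": 0, "tz": 0.004, "rx": 0, "ry": 0, "rz": 0},
    {"tx": 0, "ty": 0, "tz": 0.005, "rx": 0, "ry": 0, "rz": 0},
    {"tx": 0, "ty": 0, "tz": 0.006, "rx": 0, "ry": 0, "rz": 0},
    {"tx": 0, "ty": 0, "tz": 0.006, "rx": 0, "ry": 0, "rz": 0},
    {"tx": 0, "ty": 0, "tz": 0.006, "rx": 0, "ry": 0, "rz": 0},
    {"tx": 0, "ty": 0, "tz": 0.006, "rx": 0, "ry": 0, "rz": 0},
    {"tx": 0, "ty": 0, "tz": 0.006, "rx": 0, "ry": 0, "rz": 0}
  ]
}}

```text
time_s: 11.6
tcp_pos: [0.5474, 0.0641, 0.1738]
ee_rot: [0.0, 0.057, 0.998, 0.0]
ft_force: [-11.4, -0.1, 25.3]
width: 0.625
grip_force: 67.3
```

Contact came at the expected height but with a sideways −11 N, so it may be touching the +x rail. Easing 1.5 mm that way.

Emit:
{"op": "move_arm", "data": {
  "motion": [
    {"tx": 0.001, "ty": 0, "tz": -0.002, "rx": 0, "ry": 0, "rz": 0},
    {"tx": 0.003, "ty": 0, "tz": -0.004, "rx": 0, "ry": 0, "rz": 0},
    {"tx": 0.005, "ty": 0, "tz": -0.004, "rx": 0, "ry": 0, "rz": 0},
    {"tx": 0.006, "ty": 0, "tz": -0.004, "rx": 0, "ry": 0, "rz": 0},
    {"tx": 0.006, "ty": 0, "tz": -0.003, "rx": 0, "ry": 0, "rz": 0},
    {"tx": 0.006, "ty": 0, "tz": -0.002, "rx": 0, "ry": 0, "rz": 0},
    {"tx": 0.006, "ty": 0, "tz": -0.001, "rx": 0, "ry": 0, "rz": 0},
    {"tx": 0.006, "ty": 0, "tz": 0.0, "rx": 0, "ry": 0, "rz": 0},
    {"tx": 0.006, "ty": 0, "tz": 0.0, "rx": 0, "ry": 0, "rz": 0},
    {"tx": 0.006, "ty": 0, "tz": 0.0, "rx": 0, "ry": 0, "rz": 0}
  ]
}}

```text
time_s: 12.6
tcp_pos: [0.5467, 0.0642, 0.1738]
ee_rot: [0.001, 0.057, 0.998, 0.0]
ft_force: [-2.1, -1.6, 23.6]
width: 0.623
grip_force: 67.0
```

The force is now purely vertical and the height hasn't changed, so the plate sits flat. I'll relieve the press and open.

Emit:
{"op": "move_arm", "data": {
  "motion": [
    {"tx": 0, "ty": 0, "tz": -0.004, "rx": 0, "ry": 0, "rz": 0},
    {"tx": 0, "ty": 0, "tz": -0.005, "rx": 0, "ry": 0, "rz": 0},
    {"tx": 0, "ty": 0, "tz": -0.005, "rx": 0, "ry": 0, "rz": 0},
    {"tx": 0, "ty": 0, "tz": -0.005, "rx": 0, "ry": 0, "rz": 0},
    {"tx": 0, "ty": 0, "tz": -0.005, "rx": 0, "ry": 0, "rz": 0},
    {"tx": 0, "ty": 0, "tz": -0.005, "rx": 0, "ry": 0, "rz": 0},
    {"tx": 0, "ty": 0, "tz": -0.005, "rx": 0, "ry": 0, "rz": 0},
    {"tx": 0, "ty": 0, "tz": -0.005, "rx": 0, "ry": 0, "rz": 0},
    {"tx": 0, "ty": 0, "tz": -0.005, "rx": 0, "ry": 0, "rz": 0},
    {"tx": 0, "ty": 0, "tz": -0.005, "rx": 0, "ry": 0, "rz": 0}
  ]
}}

```text
time_s: 13.6
tcp_pos: [0.5461, 0.0643, 0.1739]
ee_rot: [0.0, 0.057, 0.998, 0.0]
ft_force: [1.8, 0.3, 8.8]
width: 0.629
grip_force: 64.8
```

Emit:
{"op": "move_arm", "data": {
  "motion": [
    {"tx": 0, "ty": 0, "tz": 0, "rx": 0, "ry": 0, "rz": 0},
    {"tx": 0, "ty": 0, "tz": 0, "rx": 0, "ry": 0, "rz": 0},
    {"tx": 0, "ty": 0, "tz": 0, "rx": 0, "ry": 0, "rz": 0},
    {"tx": 0, "ty": 0, "tz": 0, "rx": 0, "ry": 0, "rz": 0},
    {"tx": 0, "ty": 0, "tz": 0, "rx": 0, "ry": 0, "rz": 0},
    {"tx": 0, "ty": 0, "tz": 0, "rx": 0, "ry": 0, "rz": 0},
    {"tx": 0, "ty": 0, "tz": 0, "rx": 0, "ry": 0, "rz": 0},
    {"tx": 0, "ty": 0, "tz": 0, "rx": 0, "ry": 0, "rz": 0},
    {"tx": 0, "ty": 0, "tz": 0, "rx": 0, "ry": 0, "rz": 0},
    {"tx": 0, "ty": 0, "tz": 0, "rx": 0, "ry": 0, "rz": 0}
  ],
  "jaw": 1
}}

```text
time_s: 14.6
tcp_pos: [0.5456, 0.0642, 0.1736]
ee_rot: [0.0, 0.057, 0.998, -0.0]
ft_force: [-0.4, 0.0, -0.1]
width: 0.996
grip_force: 0.0
```

Emit:
{"op": "move_arm", "data": {
  "motion": [
    {"tx": 0, "ty": 0, "tz": -0.02, "rx": 0, "ry": 0, "rz": 0},
    {"tx": 0, "ty": 0, "tz": -0.06, "rx": 0, "ry": 0, "rz": 0},
    {"tx": 0, "ty": 0, "tz": -0.12, "rx": 0, "ry": 0, "rz": 0},
    {"tx": 0, "ty": 0, "tz": -0.2, "rx": 0, "ry": 0, "rz": 0},
    {"tx": -0.02, "ty": 0, "tz": -0.3, "rx": 0, "ry": 0, "rz": 0},
    {"tx": -0.05, "ty": 0, "tz": -0.41, "rx": 0, "ry": 0, "rz": 0},
    {"tx": -0.08, "ty": 0, "tz": -0.51, "rx": 0, "ry": 0, "rz": 0},
    {"tx": -0.11, "ty": 0, "tz": -0.59, "rx": 0, "ry": 0, "rz": 0},
    {"tx": -0.12, "ty": 0, "tz": -0.64, "rx": 0, "ry": 0, "rz": 0},
    {"tx": -0.12, "ty": 0, "tz": -0.64, "rx": 0, "ry": 0, "rz": 0}
  ]
}}

```text
time_s: 15.6
tcp_pos: [0.576, 0.0608, 0.3352]
ee_rot: [0.001, 0.057, 0.998, 0.0]
ft_force: [0.0, -0.9, -0.4]
width: 1.003
grip_force: 0.0
```

Run:
```python
from m import *
s=manip.state(); print(s['time_s'],s['tcp_pos'],s['ee_rot'],s['ft_force'],s['width'])
snap('wrist','w7');snap('scene','s7');snap('side','d7');d=load('w7');h=V_(d)
u=proj(d,[.547,.0645,.198])[0]; print(u)
# panel
try:
    Q=panel(d,int(u[0])-12,int(u[1])); P=onz(d,Q,.198); print(Q.tolist(),P.mean(0).round(4)); 
    es=[P[(i+1)%len(P)]-P[i] for i in range(len(P))]
    print([(round(float(np.hypot(*e[:2])),4),round(float(np.degrees(np.arctan2(e[1],e[0])))%180,1)) for e in es])
except Exception as e: print(e)
t=cv2.inRange(h,(8,150,60),(22,255,255)); cs=sorted(cv2.findContours(t,0,1)[0],key=cv2.contourArea)[-2:]
for c in cs: print('orange',cv2.boundingRect(c),cv2.minAreaRect(c))
m=cv2.inRange(h,(0,150,60),(6,255,255))|cv2.inRange(h,(174,150,60),(180,255,255))
for c in cv2.findContours(m,0,1)[0]:
    if cv2.contourArea(c)>30:
        r=cv2.minAreaRect(c); print('red',r,onz(d,r[0],.114))
for k in ('s7','d7'):
    D=load(k);hh=V_(D);g=cv2.inRange(hh,(8,170,90),(20,255,255));u=proj(D,[.62,.1,.15])[0].astype(int);mm=g*0;mm[u[1]-30:u[1]+30,u[0]-40:u[0]+40]=255;g&=mm
    c=max(cv2.findContours(g,0,1)[0],key=cv2.contourArea);print(k,cv2.boundingRect(c),cv2.approxPolyDP(c,1.5,True)[:,0].tolist())
```

```text
15.6 [0.57596345 0.06075216 0.33521663] [1.17631406e-03 5.73194343e-02 9.98355170e-01 2.31232779e-04] [ 0.04838059 -0.93172825 -0.39293157] 1.0031633602565804
[317.98760109 185.97465898]
[[350.0, 137.0], [348.0, 227.0], [290.0, 228.0], [287.0, 137.0]] [0.5455 0.0652 0.198 ]
[(0.0615, 173.4), (0.0406, 84.4), (0.0622, 174.0), (0.0412, 83.4)]
orange (349, 218, 37, 61) ((366.60003662109375, 248.20001220703125), (62.60989761352539, 18.782970428466797), 63.43495178222656)
red ((242.0, 263.0), (6.800000190734863, 18.0), 36.86989974975586) [[ 0.62810285 -0.01765711  0.114     ]]
red ((582.3692016601562, 263.3538513183594), (50.6995964050293, 43.932254791259766), 3.1798300743103027) [[0.66765057 0.31171742 0.114     ]]
s7 (374, 213, 22, 12) [[395, 213], [387, 213], [384, 219], [374, 219], [374, 223], [393, 224]]
d7 (354, 193, 20, 22) [[373, 193], [365, 194], [365, 205], [354, 210], [359, 214], [371, 208]]
```

The camera sits at (0.5455,0.0652) with its panel size matching z = 0.198, so it is seated within about 1.5 mm and square. Now I'll locate the tab.

Run:
```python
from m import *
C=np.array([.546,.0643])
for k in('w2','w7'):
    d=load(k);h=V_(d);t=cv2.inRange(h,(6,120,50),(24,255,255)); c=max(cv2.findContours(t,0,1)[0],key=cv2.contourArea)
    x,y,w,hh=cv2.boundingRect(c); roi=h[y:y+hh+15,x-5:x+w+15]
    top=((roi[...,2]>160)).astype('uint8'); cs=cv2.findContours(top,0,1)[0]
    print(k,(x,y,w,hh))
    for q in cs:
        if cv2.contourArea(q)>15: r=cv2.minAreaRect(q); u=np.array(r[0])+(x-5,y); P=onz(d,u,.164)[0]; v=P[:2]-C; print(u,r[1],P.round(4),np.hypot(*v).round(4),np.degrees(np.arctan2(v[1],v[0])))
    # predicted pixel of tab at 88mm for angles
    for a in(24,26,28,30): print(a,proj(d,[*(C+.088*np.array([np.cos(np.radians(a)),np.sin(np.radians(a))])),.164]).round(1), end=' ')
    print('hull low pts',c[:,0][np.argsort(-c[:,0,1])[:5]].tolist())
```

```text
w2 (334, 229, 49, 75)
24 [[367.3 291.3]] 26 [[371.1 289.3]] 28 [[374.8 287.1]] 30 [[378.4 284.9]] hull low pts [[372, 303], [371, 303], [370, 303], [369, 302], [368, 302]]
w7 (349, 217, 37, 63)
24 [[372.3 268.5]] 26 [[375.6 266.7]] 28 [[378.8 264.7]] 30 [[382.  262.7]] hull low pts [[375, 279], [376, 278], [373, 278], [374, 278], [377, 278]]
```

The tab is at about 26° and the mark at about −45°, so 71° clockwise remains. I'll position above the tab with the fingers across it tangentially and cage it loosely.

Emit:
{"op": "move_arm", "data": {
  "motion": [
    {"tx": -0.02, "ty": 0.02, "tz": 0.0, "rx": 0, "ry": 0, "rz": -0.04},
    {"tx": -0.05, "ty": 0.05, "tz": 0.02, "rx": 0, "ry": 0, "rz": -0.1},
    {"tx": -0.09, "ty": 0.09, "tz": 0.06, "rx": 0, "ry": 0, "rz": -0.17},
    {"tx": -0.13, "ty": 0.14, "tz": 0.13, "rx": 0, "ry": 0, "rz": -0.24},
    {"tx": -0.16, "ty": 0.17, "tz": 0.21, "rx": 0, "ry": 0, "rz": -0.3},
    {"tx": -0.176, "ty": 0.19, "tz": 0.29, "rx": 0, "ry": 0, "rz": -0.34},
    {"tx": -0.176, "ty": 0.19, "tz": 0.36, "rx": 0, "ry": 0, "rz": -0.362},
    {"tx": -0.176, "ty": 0.19, "tz": 0.4, "rx": 0, "ry": 0, "rz": -0.362},
    {"tx": -0.176, "ty": 0.19, "tz": 0.4, "rx": 0, "ry": 0, "rz": -0.362},
    {"tx": -0.176, "ty": 0.19, "tz": 0.4, "rx": 0, "ry": 0, "rz": -0.362}
  ],
  "jaw": 0.4
}}

```text
time_s: 16.75
tcp_pos: [0.6246, 0.1029, 0.2339]
ee_rot: [0.0, -0.225, 0.974, -0.0]
ft_force: [0.5, 0.7, -0.8]
width: 0.403
grip_force: 0.0
```

Run:
```python
from m import *
s=manip.state(); r=rot(s['ee_rot']).as_matrix(); print(s['tcp_pos'],s['width'],s['q'].round(2),'tooly',np.degrees(np.arctan2(r[1,1],r[0,1])))
print((r.T@(np.array([.6251,.1029,.147])-s['tcp_pos'])/.25).round(4))
snap('wrist','w8');d=load('w8');h=V_(d);t=cv2.inRange(h,(6,120,40),(24,255,255))
for c in cv2.findContours(t,0,1)[0]:
    if cv2.contourArea(c)>60: print(cv2.boundingRect(c),cv2.minAreaRect(c))
print(proj(d,[[.6251,.1029,.164],[.546,.0643,.13]]))
```

```text
[0.62458683 0.10286109 0.23394968] 0.402919957473665 [-0.35  0.45  0.18  1.61 -0.09  1.09  1.88] tooly 115.95444158568644
[-0.0019 -0.0007  0.3478]
(585, 384, 55, 79) ((612.0, 423.0), (78.0, 54.0), 90.0)
(304, 185, 26, 97) ((316.5, 233.0), (25.0, 96.0), 0.0)
[[318.17625614 264.17204793]
 [317.85304812  94.03167253]]
```

The lever appears centred between the fingers (column 317 against 318 predicted). Descending, then narrowing the jaw.

Emit:
{"op": "move_arm", "data": {
  "motion": [
    {"tx": 0, "ty": 0, "tz": 0.04, "rx": 0, "ry": 0, "rz": 0},
    {"tx": 0, "ty": 0, "tz": 0.09, "rx": 0, "ry": 0, "rz": 0},
    {"tx": 0, "ty": 0, "tz": 0.15, "rx": 0, "ry": 0, "rz": 0},
    {"tx": 0, "ty": 0, "tz": 0.21, "rx": 0, "ry": 0, "rz": 0},
    {"tx": 0, "ty": 0, "tz": 0.26, "rx": 0, "ry": 0, "rz": 0},
    {"tx": 0, "ty": 0, "tz": 0.3, "rx": 0, "ry": 0, "rz": 0},
    {"tx": 0, "ty": 0, "tz": 0.325, "rx": 0, "ry": 0, "rz": 0},
    {"tx": 0, "ty": 0, "tz": 0.34, "rx": 0, "ry": 0, "rz": 0},
    {"tx": 0, "ty": 0, "tz": 0.347, "rx": 0, "ry": 0, "rz": 0},
    {"tx": 0, "ty": 0, "tz": 0.347, "rx": 0, "ry": 0, "rz": 0}
  ]
}}

```text
time_s: 17.8
tcp_pos: [0.6247, 0.103, 0.147]
ee_rot: [0.0, -0.225, 0.974, -0.0]
ft_force: [0.1, 0.3, -0.8]
width: 0.399
grip_force: 0.0
```

Emit:
{"op": "move_arm", "data": {
  "motion": [
    {"tx": 0, "ty": 0, "tz": 0, "rx": 0, "ry": 0, "rz": 0},
    {"tx": 0, "ty": 0, "tz": 0, "rx": 0, "ry": 0, "rz": 0},
    {"tx": 0, "ty": 0, "tz": 0, "rx": 0, "ry": 0, "rz": 0},
    {"tx": 0, "ty": 0, "tz": 0, "rx": 0, "ry": 0, "rz": 0},
    {"tx": 0, "ty": 0, "tz": 0, "rx": 0, "ry": 0, "rz": 0},
    {"tx": 0, "ty": 0, "tz": 0, "rx": 0, "ry": 0, "rz": 0},
    {"tx": 0, "ty": 0, "tz": 0, "rx": 0, "ry": 0, "rz": 0},
    {"tx": 0, "ty": 0, "tz": 0, "rx": 0, "ry": 0, "rz": 0},
    {"tx": 0, "ty": 0, "tz": 0, "rx": 0, "ry": 0, "rz": 0},
    {"tx": 0, "ty": 0, "tz": 0, "rx": 0, "ry": 0, "rz": 0}
  ],
  "jaw": 0.22
}}

```text
time_s: 18.8
tcp_pos: [0.6246, 0.103, 0.1468]
ee_rot: [-0.0, -0.225, 0.974, -0.0]
ft_force: [1.0, 0.4, -0.8]
width: 0.218
grip_force: 0.0
```

Run:
```python
from m import *
s=manip.state(); r=rot(s['ee_rot']).as_matrix(); p=s['tcp_pos'];print(p,s['width'],s['ft_force'])
C=np.array([.546,.0643])
for th in np.arange(0,72,6):
    a=np.radians(26-th); g=np.array([*(C+.088*np.array([np.cos(a),np.sin(a)])),p[2]])
    print(th,(r.T@(g-p)/.25).round(3)[:2],round(th/90,3))
```

```text
[0.62457632 0.10298364 0.14678649] 0.21840464872586957 [ 0.95820282  0.35095173 -0.84263144]
0 [-0.002 -0.001] 0.0
6 [ 0.    -0.038] 0.067
12 [ 0.006 -0.074] 0.133
18 [ 0.016 -0.11 ] 0.2
24 [ 0.029 -0.144] 0.267
30 [ 0.046 -0.177] 0.333
36 [ 0.066 -0.208] 0.4
42 [ 0.089 -0.237] 0.467
48 [ 0.115 -0.263] 0.533
54 [ 0.144 -0.286] 0.6
60 [ 0.174 -0.306] 0.667
66 [ 0.207 -0.323] 0.733
```

Caged, with no contact force. Swinging clockwise along the arc, first to 36°.

Emit:
{"op": "move_arm", "data": {
  "motion": [
    {"tx": 0, "ty": -0.013, "tz": 0, "rx": 0, "ry": 0, "rz": 0.022},
    {"tx": 0, "ty": -0.038, "tz": 0, "rx": 0, "ry": 0, "rz": 0.067},
    {"tx": 0.004, "ty": -0.062, "tz": 0, "rx": 0, "ry": 0, "rz": 0.111},
    {"tx": 0.009, "ty": -0.086, "tz": 0, "rx": 0, "ry": 0, "rz": 0.156},
    {"tx": 0.016, "ty": -0.11, "tz": 0, "rx": 0, "ry": 0, "rz": 0.2},
    {"tx": 0.024, "ty": -0.133, "tz": 0, "rx": 0, "ry": 0, "rz": 0.244},
    {"tx": 0.034, "ty": -0.155, "tz": 0, "rx": 0, "ry": 0, "rz": 0.289},
    {"tx": 0.046, "ty": -0.177, "tz": 0, "rx": 0, "ry": 0, "rz": 0.333},
    {"tx": 0.059, "ty": -0.198, "tz": 0, "rx": 0, "ry": 0, "rz": 0.378},
    {"tx": 0.066, "ty": -0.208, "tz": 0, "rx": 0, "ry": 0, "rz": 0.4}
  ]
}}

```text
time_s: 19.8
tcp_pos: [0.6328, 0.0484, 0.1469]
ee_rot: [0.0, 0.089, 0.996, -0.0]
ft_force: [1.0, 1.6, -0.4]
width: 0.218
grip_force: 0.7
```

Run:
```python
from m import *
s=manip.state(); r=rot(s['ee_rot']).as_matrix(); p=s['tcp_pos'];print(p,s['width'],s['ft_force'],s['grip_force'],'tooly',np.degrees(np.arctan2(r[1,1],r[0,1])))
C=np.array([.546,.0643]); v=p[:2]-C; a0=np.degrees(np.arctan2(v[1],v[0])); print(a0,np.hypot(*v))
for th in list(np.arange(0,37,5)):
    a=np.radians(-10-th); g=np.array([*(C+.088*np.array([np.cos(a),np.sin(a)])),p[2]])
    print(th,(r.T@(g-p)/.25).round(3)[:2],round(th/90,3))
snap('wrist','w9');d=load('w9');h=V_(d);t=cv2.inRange(h,(6,120,40),(24,255,255)); t[:,:200]=0;t[:,450:]=0
for c in cv2.findContours(t,0,1)[0]:
    if cv2.contourArea(c)>60: print(cv2.boundingRect(c))
```

```text
[0.63276074 0.04843757 0.1468936 ] 0.21847567910510896 [ 0.95039433  1.57470196 -0.43895731] 0.7112031430006027 tooly 79.77573955150504
-10.360932271140905 0.08819888539250048
0 [0.001 0.002] 0.0
5 [ 0.002 -0.028] 0.056
10 [ 0.006 -0.059] 0.111
15 [ 0.012 -0.089] 0.167
20 [ 0.022 -0.118] 0.222
25 [ 0.033 -0.147] 0.278
30 [ 0.047 -0.174] 0.333
35 [ 0.064 -0.2  ] 0.389
(302, 244, 44, 143)
```

Following well at low force. The remaining 35°:

Emit:
{"op": "move_arm", "data": {
  "motion": [
    {"tx": 0.001, "ty": -0.013, "tz": 0, "rx": 0, "ry": 0, "rz": 0.028},
    {"tx": 0.003, "ty": -0.036, "tz": 0, "rx": 0, "ry": 0, "rz": 0.069},
    {"tx": 0.006, "ty": -0.059, "tz": 0, "rx": 0, "ry": 0, "rz": 0.111},
    {"tx": 0.011, "ty": -0.083, "tz": 0, "rx": 0, "ry": 0, "rz": 0.156},
    {"tx": 0.018, "ty": -0.106, "tz": 0, "rx": 0, "ry": 0, "rz": 0.2},
    {"tx": 0.026, "ty": -0.13, "tz": 0, "rx": 0, "ry": 0, "rz": 0.244},
    {"tx": 0.037, "ty": -0.155, "tz": 0, "rx": 0, "ry": 0, "rz": 0.3},
    {"tx": 0.047, "ty": -0.174, "tz": 0, "rx": 0, "ry": 0, "rz": 0.333},
    {"tx": 0.057, "ty": -0.19, "tz": 0, "rx": 0, "ry": 0, "rz": 0.367},
    {"tx": 0.064, "ty": -0.2, "tz": 0, "rx": 0, "ry": 0, "rz": 0.389}
  ]
}}

```text
time_s: 20.85
tcp_pos: [0.6082, 0.0024, 0.1469]
ee_rot: [0.0, 0.383, 0.924, 0.0]
ft_force: [0.8, 0.6, 0.3]
width: 0.217
grip_force: 0.7
```

Run:
```python
from m import *
s=manip.state(); r=rot(s['ee_rot']).as_matrix(); p=s['tcp_pos'];print(p,s['width'],s['ft_force'],s['grip_force'],'tooly',np.degrees(np.arctan2(r[1,1],r[0,1])))
C=np.array([.546,.0643]); v=p[:2]-C; a0=np.degrees(np.arctan2(v[1],v[0])); print(a0,np.hypot(*v))
```

```text
[0.6081859  0.00243844 0.14692259] 0.21655110729165 [0.7564904  0.58577992 0.33629961] 0.7019213028252125 tooly 44.92383492889676
-44.850194027079986 0.08771509786751296
```

The tab should be at about −43.4°. I'll open, lift clear and check.

Emit:
{"op": "move_arm", "data": {
  "motion": [
    {"tx": 0, "ty": 0, "tz": 0, "rx": 0, "ry": 0, "rz": 0},
    {"tx": 0, "ty": 0, "tz": 0, "rx": 0, "ry": 0, "rz": 0},
    {"tx": 0, "ty": 0, "tz": 0, "rx": 0, "ry": 0, "rz": 0},
    {"tx": 0, "ty": 0, "tz": 0, "rx": 0, "ry": 0, "rz": 0},
    {"tx": 0, "ty": 0, "tz": -0.04, "rx": 0, "ry": 0, "rz": 0},
    {"tx": 0, "ty": 0, "tz": -0.12, "rx": 0, "ry": 0, "rz": 0},
    {"tx": 0, "ty": 0, "tz": -0.24, "rx": 0, "ry": 0, "rz": 0},
    {"tx": 0, "ty": 0, "tz": -0.38, "rx": 0, "ry": 0, "rz": 0},
    {"tx": 0, "ty": 0, "tz": -0.52, "rx": 0, "ry": 0, "rz": 0},
    {"tx": 0, "ty": 0, "tz": -0.6, "rx": 0, "ry": 0, "rz": 0}
  ],
  "jaw": 0.4
}}

```text
time_s: 21.85
tcp_pos: [0.6087, 0.0022, 0.3005]
ee_rot: [0.001, 0.383, 0.924, 0.001]
ft_force: [-0.5, 0.5, 0.6]
width: 0.399
grip_force: 0.0
```

Run:
```python
from m import *
s=manip.state(); print(s['time_s'],s['tcp_pos'])
snap('wrist','w10');d=load('w10');h=V_(d);C=np.array([.546,.0643])
t=cv2.inRange(h,(7,120,40),(24,255,255)); t[:,:200]=0;t[:,450:]=0
for c in cv2.findContours(t,0,1)[0]:
    if cv2.contourArea(c)>60: print('orange',cv2.boundingRect(c),cv2.minAreaRect(c))
m=cv2.inRange(h,(0,150,50),(6,255,255))|cv2.inRange(h,(174,150,50),(180,255,255))
for c in cv2.findContours(m,0,1)[0]:
    if cv2.contourArea(c)>30: r=cv2.minAreaRect(c); print('red',r,onz(d,r[0],.114))
for a in(-39,-42,-45,-48):
    A=np.radians(a);e=np.array([np.cos(A),np.sin(A)]); print(a,proj(d,[[*(C+.088*e),.164],[*(C+.114*e),.114],[*(C+.065*e),.125]]).round(0).tolist())
try:
    u=proj(d,[.5455,.0652,.198])[0].astype(int); Q=panel(d,u[0],u[1]); print(u,Q.tolist(),onz(d,Q,.198).mean(0))
except Exception as e: print(e)
```

```text
21.85 [0.60865259 0.00223197 0.30048545]
orange (309, 169, 21, 76) ((319.5561828613281, 206.51644897460938), (74.72654724121094, 19.505146026611328), 87.87889862060547)
red ((316.5, 248.5), (9.0, 7.0), 90.0) [[ 0.63194892 -0.02114537  0.114     ]]
red ((635.0, 9.0), (18.0, 8.0), 90.0) [[0.6668411  0.28224583 0.114     ]]
-39 [[329.0, 227.0], [330.0, 240.0], [325.0, 185.0]]
-42 [[322.0, 228.0], [323.0, 240.0], [320.0, 185.0]]
-45 [[316.0, 228.0], [316.0, 240.0], [316.0, 185.0]]
-48 [[309.0, 228.0], [309.0, 240.0], [311.0, 185.0]]
[315  91] [[308.0, 19.0], [377.0, 110.0], [321.0, 159.0], [251.0, 73.0]] [0.54511367 0.06483781 0.198     ]
```

The lever (column 319.5) lines up with the red mark (316.5) to about 1.5°. The camera hasn't moved on its seat and the robot is clear, so I'll hand in.

```bash
python3 -c "
from plant import manip
print(manip.close_job())"
```

```text
the job is handed in; nothing more can be done
None
```

I handed the job in at about 22 s: by my last wrist-camera measurements, the camera sits flat on the port within about 1.5 mm of centre, the lever is within about 1.5° of the red mark, and the gripper is clear; the hand-in returned no verdict.

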